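# Clear the reading plate and hold the viewer's mirror on its marker

## Robot

A 6-joint arm with a two-finger parallel gripper is mounted at the origin on the work surface. World frame = base frame: x ahead of the robot, y to its left, z up, the work surface at z = 0. Lengths are in m, angles in rad, forces in N, time in s.
With the tool pointing down it reaches from about 0.375 to 0.9 m from the base axis. Payload 3.1 kg.
Tool frame: the origin (TCP) lies at the very end of the fingers, on their centre line; the grasp point (between the pads) lies 19 mm behind it; z points along the fingers, y is the direction in which the jaws open and shut (so a half turn about z gives the same grasp; the last joint's range is limited). The gripper opens to 85 mm and grips with 20 to 120 N. Pads are 22 mm wide; open, the fingers measure 114 mm over their backs; the gripper's body (76 mm by 85 mm) begins 54 mm behind the grasp point. The pads swing forward as they close: fully open they stand 13 mm farther back than shut.
Start: joints at [-1.484, 0.527, 1.433, -0, 1.181, -0.178], TCP at [0.164, -0.603, 0.231] pointing down, gripper open.
Joint ranges: [-3.08, 3.08], [-0.75, 2.2], [0.22, 2.44], [-1.43, 4.57], [0, 2.65], [-2.85, 2.85]. Speed limits (rad/s): [2.79, 2.79, 3.14, 3.14, 3.14, 3.14].

## Interface

Orientations are given as a unit quaternion [x, y, z, w].
In Python, from station import manip gives the robot as it stands. The module is installed in compiled form; this text tells all that it offers.
- The arm moves only by the tool send_rows, never from a script. Its argument "commands" is a list of rows, each an object with "delta_pos": the shift along the world's x, y, z in cm, a list of three; "yaw": the turn about the world's z in rad. A call has 1 to 10 rows; each row shifts and turns the pose as measured when the row begins; what a row does not reach is not made up. A row lasts 1/8 s, in which the tool goes at most 62.5 mm and 10.7 degrees, less where a joint would pass 70% of its speed; a pose out of reach is approached as far as the arm can. A call is refused whole if a number of a shift passes 6.25 or a number of a turn 0.188, either way. A call with a gripper value outside its range is refused whole. "grip" is the closure, from -1 (fully open) to 1 (shut), set as the call begins (left out, the last holds). The fingers move at their own pace and stop on an object; "force" is the grip in N (left out, the last holds). Time passes only in rows, so rows that do not move let the fingers close. It gives the time, the measured TCP pose, the force and the opening at its end, in the units of the state.
- manip.sense(): the state, without advancing time (a new reading comes with each control period).
- manip.snapshot(name): name is "scene" or "top" or "wrist"; returns the picture (384x512x3 uint8, blue, green, red); there is no depth.
- manip.get_calibration(name): a dict with "fx", "fy", "cx", "cy" (pixels), "world_to_cam" (4x4, takes a point from world to camera coordinates); the wrist camera has in their place "mount" (4x4, takes a point from camera to tool coordinates, whose origin is the TCP and whose axes are the flange's). Camera axes: x right, y down, z forward; pixel columns grow to the right and rows downward; lengths in m; the calibration is good to about 2 mm. A picture is of the moment at which its call begins: read the wrist's pose just before it. get_calibration takes no time and is no camera call.
- manip.sign_off(): hands the job in, once; it reports no verdict.
The state is a dict: "t": time; "q": joint angles; "qd": joint speeds; "tau": joint torques, N m; "tcp_pos": TCP position; "tool_rot": TCP orientation; "force": force on the tool from outside, world axes, zero at the start; "ft_torque": the same for the moment, N m; "finger_gap": opening from 0.0 (shut) to 1.0 (fully open).
Only numpy, scipy, OpenCV 4.12 (cv2) and the standard library are available. Lean on these libraries where they do the work, as an engineer would, in place of code of your own. Each camera call takes 0.05 s, during which the arm holds its last target. There are 200 camera calls.

## Task

With the scraper block, wipe all three sharp ceramic chips off the dark plate into the white catch tray at its end, never touching the chips with the gripper itself, and stand the scraper back upright on the bench. Then take the viewer's sprung mirror by the fin on its top and turn it until the camera sees the marker on the plate in it, the red aiming line running through the marker's white centre dot, and finish while still holding the mirror there with the fingers. Leave everything else on the bench where it stands.

Things in the scene. Friction and masses are not known exactly. Their poses are not given: they have to be found in the camera images.
- plate: Dark steel deck, 180 (x) x 140 (y) x 14 mm, fixed to the bench, with a white catch tray against its +x end, away from the robot. Origin: centre of the deck's underside. The deck's far edge is at x = 90 mm; the tray runs from there to x = 175 mm, |y| < 75 mm, floor 3 mm and rim 20 mm above the bench. x axis: from deck to tray.
- marker: Flat printed marker on the deck's top, nothing to bump into: a white 44 mm disc with a black ring and a white centre dot of 24 mm. At the start chips may hide part of it. Origin: its centre, on the deck's top (14 mm above the bench).
- chip1: One of three sharp white ceramic chips, about 24 x 20 x 8 mm, 12 g, lying flat on and around the marker. Origin: its centre, 4 mm above what it lies on.
- chip2: One of three sharp white ceramic chips, about 24 x 20 x 8 mm, 12 g, lying flat on and around the marker. Origin: its centre, 4 mm above what it lies on.
- chip3: One of three sharp white ceramic chips, about 24 x 20 x 8 mm, 12 g, lying flat on and around the marker. Origin: its centre, 4 mm above what it lies on.
- scraper: Grey scraper block, about 150 g, standing on the bench right of the plate: rubber-edged blade 18 (x) x 120 (y) x 28 mm high (lowest 10 mm is rubber, 12 mm thick), on it in the middle an upright grip 22 (x) x 46 (y) mm, 28 to 80 mm high. Origin: centre of its underside. x axis: across the blade (symmetrical), the wiping direction; y: along the blade; z up.
- stand: Viewer, fixed to the bench left of the plate: white base 240 (x) x 80 (y) x 12 mm with a turning mirror and, on a post, a small white camera. Origin: on the bench, on the mirror's upright turning axis. x axis: from mirror to camera, whose lens is 130 mm out and looks back at the mirror, a little down; camera top 160 mm above the bench.
- turret (a joint): Turn of the mirror about its upright axis, rad: 0 at rest, the face then looking 0.175 rad clockwise (from above) of the stand's x axis; grows clockwise from above, to 1.2. A spring (0.06 N m/rad, 0.015 N m at rest) returns it to 0 when let go. The camera sees what lies where the mirror's face looks half-way between it and the camera.
- mirror_head: Upright mirror 76 mm wide, 50 to 124 mm above the bench, with a grip fin on top, centred on the turning axis: 12 mm thick (along x) x 44 mm (along y), 124 to 160 mm above the bench, to be pinched from above. Origin: on the turning axis, 40 mm above the bench. x axis: out of the mirror's face; y: along mirror and fin; z up.
- sight: Where the camera looks by way of the mirror: a thin red aiming line cast over the bench 100 to 380 mm from the mirror's axis. Only light. Origin: on the bench, on that axis. x axis: level, along the line, away from the mirror. It turns by twice the mirror's turn, clockwise; at joint 0 it points 0.35 rad clockwise of the stand's x axis.
- amber_bottle: Bystander: brown glass bottle with black cap, 60 mm diameter, 120 mm tall, beyond the scraper; loose. Origin: centre of its underside.
- beaker: Bystander: open glass beaker, 70 mm diameter, 85 mm tall, at the far side of the bench; loose. Origin: centre of its underside.
- dish: Bystander: shallow clear dish, 80 mm diameter, 15 mm tall, on the robot's side of the viewer; loose. Origin: centre of its underside.
- bulb: Bystander: dark rubber pipette bulb standing neck up, 46 mm diameter, 60 mm tall, to the right of the plate; loose. Origin: centre of its underside.
- tube_rack: Bystander: white block with ten round holes, 70 x 160 x 60 mm, to the left of the viewer; loose. Origin: centre of its underside.
- jar: Bystander: white screw jar, 48 mm diameter, 60 mm tall, at the far side of the bench; loose. Origin: centre of its underside.

How it is judged:
By the outcome, as a careful person would: the job done as asked, in the order asked, and still so for the second after the job is handed in, while the arm keeps its last pose, push and grip.
It also fails if it takes over 64 s, if anything falls off the work surface, if the arm or the gripper's body presses on something with over 40 N, if the wrist force passes 120 N, or if a joint passes its speed limit or range.

## Working session

There is one attempt and no reset: what is moved stays moved. The work goes in short steps, Python scripts to look and compute and a tool call to move; the robot and the scene stay as the last step left them, time stands still between calls to the robot, and variables do not carry over. Pictures are saved under pics/ and viewed, about 8 in all and at most 12, crops included, and the job is handed in when it is done.

Besides the shell and the picture viewer there is one more tool, called by a JSON object that holds its "name" and its "arguments". send_rows: Moves the arm, as the interface text tells. Its arguments: {"type":"object","properties":{"commands":{"type":"array","items":{"type":"object","properties":{"delta_pos":{"type":"array","items":{"type":"number"}},"yaw":{"type":"number"}}}},"grip":{"type":"number"},"force":{"type":"number"}},"required":["commands"]}

```bash
mkdir -p pics
cat > h.py <<'E'
from station import manip
import numpy as np, cv2
def ray(cal,u,v):
    T=np.linalg.inv(np.array(cal["world_to_cam"]))
    d=T[:3,:3]@np.array([(u-cal["cx"])/cal["fx"],(v-cal["cy"])/cal["fy"],1.])
    return T[:3,3],d
def onz(cal,u,v,z):
    o,d=ray(cal,u,v); return o+d*(z-o[2])/d[2]
def proj(cal,p):
    q=np.array(cal["world_to_cam"])@np.append(p,1.); return np.array([cal["fx"]*q[0]/q[2]+cal["cx"],cal["fy"]*q[1]/q[2]+cal["cy"]])
E
python3 - <<'E'
from h import *
s=manip.sense();print(s["t"],s["tcp_pos"],s["tool_rot"])
for n in ("top","scene"):
    im=manip.snapshot(n);cv2.imwrite(f"pics/{n}0.png",im)
    c=manip.get_calibration(n);print(n,c["fx"],c["cx"],c["cy"],np.linalg.inv(np.array(c["world_to_cam"])).round(3))
cv2.imwrite("pics/top0b.png",cv2.resize(cv2.imread("pics/top0.png"),(800,600),interpolation=cv2.INTER_CUBIC))
E
```

```text
0.0 [ 0.16415    -0.60231947  0.23032187] [ 9.91180405e-01  1.32514969e-01  5.49296015e-05 -1.08886953e-03]
top 382.91757308151733 249.5319620641605 198.02054591662488 [[ 0.019 -0.998  0.055  0.521]
 [-1.    -0.019  0.011  0.008]
 [-0.01  -0.055 -0.998  0.963]
 [ 0.     0.     0.     1.   ]]
scene 369.6738354538964 260.44500474372296 188.62935902357708 [[ 0.313  0.692 -0.651  1.183]
 [ 0.95  -0.218  0.225 -0.204]
 [ 0.014 -0.688 -0.725  0.727]
 [ 0.     0.     0.     1.   ]]
```

View pics/top0b.png

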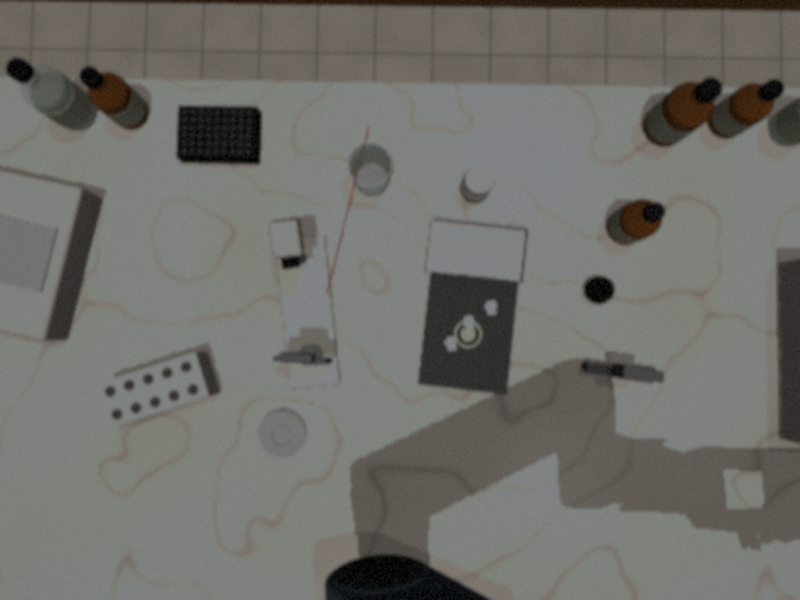

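View pics/scene0.png

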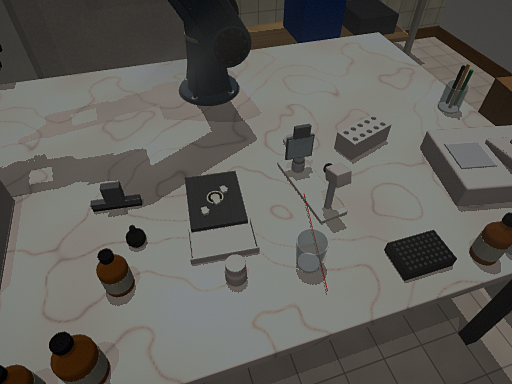

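The top view (scaled to 800 px) shows the deck at about (468,332) with the tray above it, chips at (491,307), (468,322) and (450,343), and the marker at (468,334). The scraper is at (622,370), the mirror at (305,357) and the red line runs from (330,290) to (368,128). The scene view agrees.

Run:
```python
from h import *
c=manip.get_calibration("top");im=cv2.imread("pics/top0.png");k=1/1.5625
g=im.max(2)
def rect(x0,y0,x1,y1,th,z,name):
    x0,y0,x1,y1=[int(a*k) for a in(x0,y0,x1,y1)]
    m=(g[y0:y1,x0:x1]<th).astype(np.uint8)
    cs,_=cv2.findContours(m,cv2.RETR_EXTERNAL,cv2.CHAIN_APPROX_NONE);ct=max(cs,key=cv2.contourArea)+np.array([x0,y0])
    r=cv2.minAreaRect(ct);b=cv2.boxPoints(r)
    P=np.array([onz(c,*p,z)[:2] for p in b]);e=P[1]-P[0];f=P[2]-P[1]
    print(name,"ctr",P.mean(0).round(4),"sides",np.linalg.norm(e).round(4),np.linalg.norm(f).round(4),"dirs",np.degrees(np.arctan2(e[1],e[0])).round(1),np.degrees(np.arctan2(f[1],f[0])).round(1),"px",r[0])
rect(405,255,530,405,75,.014,"deck")
rect(575,345,675,390,75,.028,"scraper");rect(575,345,675,390,50,.08,"grip")
rect(265,340,340,370,95,.124,"mirror")
rect(580,270,620,310,60,.03,"bulb")
# marker and chips
x0,y0,x1,y1=[int(a*k) for a in(430,290,508,365)]
m=(g[y0:y1,x0:x1]>130).astype(np.uint8)
n,l,st,ce=cv2.connectedComponentsWithStats(m)
for i in range(1,n): print("blob",st[i,4],onz(c,*(ce[i]+[x0,y0]),.02).round(4))
for nm,u,v,z in (("chipA",491,307,.022),("chipB",468,322,.022),("chipC",450,343,.022),("marker",468,334,.014),("line0",330,290,0),("line1",368,128,0),("cam top",287,237,.16),("fin?",306,357,.16),("bottle",628,221,0),("tray1",430,219,.02),("tray2",527,229,.02),("bs0",338,383,.012),("bs1",324,237,.012),("dish",283,432,0.015)):
    print(nm,onz(c,u*k,v*k,z).round(4))
a=cv2.resize(im[int(330*k):int(395*k),int(255*k):int(350*k)],None,fx=6,fy=6,interpolation=2)
b=cv2.resize(im[int(335*k):int(400*k),int(570*k):int(680*k)],(360,a.shape[0]),interpolation=2)
d=cv2.resize(im[int(210*k):int(400*k),int(410*k):int(535*k)],None,fx=4,fy=4,interpolation=2)
o=np.zeros((d.shape[0],800,3),np.uint8);o[:,:d.shape[1]]=d;X=d.shape[1]+10
o[:a.shape[0],X:X+a.shape[1]]=a;o[a.shape[0]+5:a.shape[0]*2+5,X:X+360]=b[:o.shape[0]-a.shape[0]-5]
cv2.imwrite("pics/crops.png",np.clip(o*1.6,0,255).astype(np.uint8)[:600])
```

```text
deck ctr [ 0.5372 -0.1059] sides 0.1822 0.1399 dirs -5.6 -95.5 px (299.7442626953125, 213.5504913330078)
scraper ctr [ 0.4824 -0.34  ] sides 0.0274 0.1263 dirs -2.8 -91.8 px (396.9888000488281, 237.7244415283203)
grip ctr [ 0.4877 -0.2944] sides 0.0163 0.0617 dirs -2.9 -91.9 px (385.4406433105469, 236.12843322753906)
mirror ctr [0.5033 0.1391] sides 0.0811 0.0262 dirs -88.9 -178.6 px (193.5, 226.0)
bulb ctr [ 0.6098 -0.3056] sides 0.0417 0.041 dirs -44.2 -134.7 px (383.0000305175781, 185.00001525878906)
blob 16 [ 0.5798 -0.1399  0.02  ]
blob 17 [ 0.5541 -0.1048  0.02  ]
blob 1 [ 0.538  -0.1058  0.02  ]
blob 14 [ 0.5232 -0.0776  0.02  ]
chipA [ 0.5791 -0.14    0.022 ]
chipB [ 0.5549 -0.1042  0.022 ]
chipC [ 0.5214 -0.0764  0.022 ]
marker [ 0.5362 -0.1054  0.014 ]
line0 [0.6032 0.1164 0.    ]
line1 [0.8707 0.0606 0.    ]
cam top [0.6605 0.1586 0.16  ]
fin? [0.4989 0.1284 0.16  ]
bottle [ 0.724  -0.3634  0.    ]
tray1 [ 0.7176 -0.0422  0.02  ]
tray2 [ 0.7042 -0.1961  0.02  ]
bs0 [0.4549 0.0988 0.012 ]
bs1 [0.6873 0.1268 0.012 ]
dish [0.3768 0.1832 0.015 ]
```

View pics/crops.png

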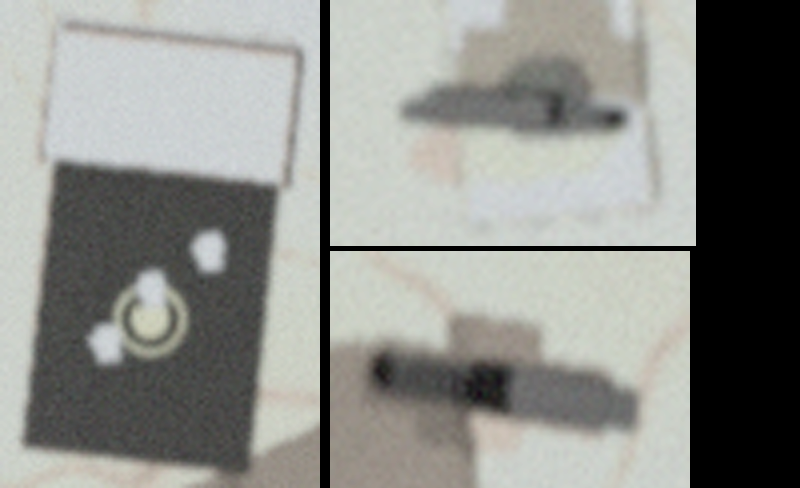

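The crop confirms all the pieces. I'll move above the scraper, with the jaws across its thin direction, and look with the wrist camera.

{"name": "send_rows", "arguments": {"commands": [{"delta_pos": [4.5, 3.8, 0], "yaw": 0.179}, {"delta_pos": [4.5, 3.8, 0], "yaw": 0.179}, {"delta_pos": [4.5, 3.8, 0], "yaw": 0.179}, {"delta_pos": [4.5, 3.8, 0], "yaw": 0.179}, {"delta_pos": [4.5, 3.8, 0], "yaw": 0.179}, {"delta_pos": [4.5, 3.8, 0], "yaw": 0.179}, {"delta_pos": [4.5, 3.8, 0], "yaw": 0.179}, {"delta_pos": [0, 0, 0], "yaw": 0}], "grip": -1}}

```text
t: 1.1
tcp_pos: [0.4854, -0.3272, 0.2268]
tool_rot: [0.712, 0.702, -0.0, -0.002]
force: [0.2, -0.2, -0.0]
finger_gap: 0.996
```

```bash
cat >> h.py <<'E'
from scipy.spatial.transform import Rotation as R
def pose():
    s=manip.sense();r=R.from_quat(s["tool_rot"]);x=r.as_matrix()[:,0]
    print("t",round(s["t"],2),"tcp",np.round(s["tcp_pos"],4),"toolx deg",round(np.degrees(np.arctan2(x[1],x[0])),2),"tilt",np.round(r.as_matrix()[:,2],3),"F",np.round(s["force"],1),"gap",round(s["finger_gap"],3),"q",np.round(s["q"],2))
    return s
def wristshot(f):
    s=pose();im=manip.snapshot("wrist");cv2.imwrite(f,im)
    c=dict(manip.get_calibration("wrist"));T=np.eye(4);T[:3,:3]=R.from_quat(s["tool_rot"]).as_matrix();T[:3,3]=s["tcp_pos"]
    c["world_to_cam"]=np.linalg.inv(T@np.array(c["mount"]));np.save(f+".npy",c,allow_pickle=True);return im,c
E
python3 - <<'E'
from h import *
im,c=wristshot("pics/w1.png");print(np.array(c["mount"]).round(3))
E
```

```text
t 1.1 tcp [ 0.4854 -0.3272  0.2268] toolx deg 89.17 tilt [-0.003  0.003 -1.   ] F [ 0.2 -0.2 -0. ] gap 0.996 q [-0.78  0.48  1.54 -0.    1.13 -0.77]
[[ 0.001 -0.952 -0.307  0.079]
 [ 1.     0.     0.     0.   ]
 [-0.    -0.307  0.952 -0.142]
 [ 0.     0.     0.     1.   ]]
```

View pics/w1.png

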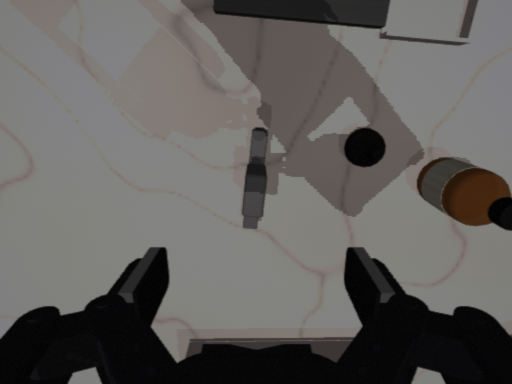

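The wrist view shows the scraper nearly vertical, with its blade from (260,128) to (250,228) and its grip top around (254,205).

Run:
```python
from h import *
im=cv2.imread("pics/w1.png");c=np.load("pics/w1.png.npy",allow_pickle=True).item();g=im.max(2)
for v in range(124,234,5): print(v,g[v,236:276:2])
for n,u,v,z in (("blade +y end top L",252,129,.028),("R",268,129,.028),("grip top near L",246,193,.08),("R",266,193,.08),("far L",243,218,.08),("R",262,218,.08),("-y end L",243,228,.028),("R",258,228,.028)): print(n,onz(c,u,v,z).round(4))
```

```text
124 [127 127 127 127 128 127 127 127 127 127 127 127 127 126  93  82  81  87
  97  97]
129 [129 128 129 131 131 131 128 127  91  35  24  23  21  19  40  88  97  97
  97  97]
134 [131 132 132 132 131 131 128 126  66  64  63  63  63  62  61  40  84  97
 100 102]
139 [132 132 132 132 132 128 128 114  69  71  64  63  63  65  73  62  96 100
 116 132]
144 [132 132 132 132 132 131 128 110  71  74  74  74  74  73  73  75  98 113
 132 132]
149 [130 129 129 129 129 129 128  81  74  73  74  73  74  73  70  79  98 114
 132 132]
154 [130 130 130 129 129 129 127  69  73  73  73  73  73  73  66  96  98  98
  97  97]
159 [130 129 129 129 128 128 113  60  40  37  35  37  46  48  58  94  95  94
  93  91]
164 [125 122 118 114 111 103  42  24  25  26  26  29  29  31  60  84  85  87
  90  92]
169 [126 128 128 129 128  87  23  24  25  23  23  23  22  23  27  75  98  98
  97  98]
174 [130 130 130 131 121  40  34  33  31  29  28  26  26  25  24  57  97  98
  98  99]
179 [131 131 131 131 111  40  46  46  47  47  48  48  47  47  46  52  97  98
  99  98]
184 [132 131 131 130  92  42  46  46  47  47  48  47  47
[... 376 characters left out ...]
2]
209 [132 132 129  79  63  70  69  69  70  69  69  69  67  58 129 132 132 132
 132 132]
214 [132 132 129  87  67  69  68  68  69  69  69  69  65  67 129 132 132 132
 132 132]
219 [132 132 132 122  69  68  69  69  69  70  67  80  99 130 132 132 132 131
 132 131]
224 [129 131 131 114  67  69  70  69  69  70  68 129 132 132 132 132 132 132
 131 131]
229 [132 132 131 131 129 128 128 127 126 112 115 128 130 131 131 131 131 131
 132 132]
blade +y end top L [ 0.4812 -0.2868  0.028 ]
R [ 0.4988 -0.287   0.028 ]
grip top near L [ 0.475 -0.344  0.08 ]
R [ 0.4949 -0.3442  0.08  ]
far L [ 0.4712 -0.3709  0.08  ]
R [ 0.4907 -0.3712  0.08  ]
-y end L [ 0.468  -0.4061  0.028 ]
R [ 0.4863 -0.4063  0.028 ]
```

Scraper centre is about (0.484, -0.347) with yaw about -6°, and the blade measures 119 mm, as it should. Now aligning and descending.

{"name": "send_rows", "arguments": {"commands": [{"delta_pos": [-0.2, -2.0, 0], "yaw": -0.09}, {"delta_pos": [0, 0, -6]}, {"delta_pos": [0, 0, -5]}, {"delta_pos": [0, 0, 0]}]}}

```text
validation failed for argument at $.co...
```

```bash
python3 -c "
from h import *
pose()"
```

```text
t 1.15 tcp [ 0.484  -0.3286  0.2267] toolx deg 89.01 tilt [-0.004  0.002 -1.   ] F [ 0.1  0.8 -0.9] gap 1.0 q [-0.79  0.48  1.54 -0.    1.13 -0.77]
```

{"name": "send_rows", "arguments": {"commands": [{"delta_pos": [0, -1.9, 0], "yaw": -0.09}, {"delta_pos": [0, 0, -6], "yaw": 0}, {"delta_pos": [0, 0, -5], "yaw": 0}, {"delta_pos": [0, 0, 0], "yaw": 0}]}}

```text
t: 1.65
tcp_pos: [0.4805, -0.3532, 0.1151]
tool_rot: [0.748, 0.664, -0.002, -0.001]
force: [-0.1, -0.4, 0.6]
finger_gap: 1.003
```

{"name": "send_rows", "arguments": {"commands": [{"delta_pos": [0.3, 0.6, -4], "yaw": 0}, {"delta_pos": [0, 0, -3], "yaw": 0}, {"delta_pos": [0, 0, -0.2], "yaw": 0}, {"delta_pos": [0, 0, 0], "yaw": 0}]}}

```text
t: 2.15
tcp_pos: [0.485, -0.3548, 0.0493]
tool_rot: [0.75, 0.661, -0.002, 0.005]
force: [-1.2, -0.4, 0.3]
finger_gap: 0.999
```

{"name": "send_rows", "arguments": {"commands": [{"delta_pos": [-0.1, 0.7, -0.7], "yaw": 0}, {"delta_pos": [0, 0, 0], "yaw": 0}]}}

```text
t: 2.4
tcp_pos: [0.485, -0.349, 0.0451]
tool_rot: [0.751, 0.661, -0.002, 0.008]
force: [0.4, -0.3, -0.2]
finger_gap: 1.003
```

{"name": "send_rows", "arguments": {"commands": [{"delta_pos": [0, 0, 0], "yaw": 0}, {"delta_pos": [0, 0, 0], "yaw": 0}, {"delta_pos": [0, 0, 0], "yaw": 0}, {"delta_pos": [0, 0, 0], "yaw": 0}, {"delta_pos": [0, 0, 0], "yaw": 0}], "grip": 1, "force": 60}}

```text
t: 3.02
tcp_pos: [0.4856, -0.3492, 0.0463]
tool_rot: [0.75, 0.661, -0.002, 0.009]
force: [0.2, 0.4, 0.6]
finger_gap: 0.245
```

```bash
python3 -c "
from h import *
pose()"
```

```text
t 3.02 tcp [ 0.4856 -0.3492  0.0463] toolx deg 82.74 tilt [ 0.009 -0.016 -1.   ] F [0.2 0.4 0.6] gap 0.245 q [-0.81  0.74  1.64 -0.01  0.74 -0.68]
```

{"name": "send_rows", "arguments": {"commands": [{"delta_pos": [0, 0, 4], "yaw": 0}, {"delta_pos": [0, 0, 2], "yaw": 0.03}, {"delta_pos": [-0.2, 4.9, 0], "yaw": 0}, {"delta_pos": [-0.2, 4.9, 0], "yaw": 0}, {"delta_pos": [-0.2, 4.9, 0], "yaw": 0}, {"delta_pos": [-0.2, 4.9, 0], "yaw": 0}, {"delta_pos": [-0.2, 4.5, 0], "yaw": 0}, {"delta_pos": [0, 0, 0], "yaw": 0}, {"delta_pos": [0, 0, 0], "yaw": 0}]}}

```text
t: 4.15
tcp_pos: [0.4737, -0.1026, 0.1058]
tool_rot: [0.741, 0.671, -0.002, 0.009]
force: [0.3, -1.5, -1.3]
finger_gap: 0.249
```

```bash
python3 -c "
from h import *
pose()"
```

```text
t 4.15 tcp [ 0.4737 -0.1026  0.1058] toolx deg 84.36 tilt [ 0.009 -0.015 -1.   ] F [ 0.3 -1.5 -1.3] gap 0.249 q [-0.44  0.55  1.9  -0.02  0.68 -0.33]
```

{"name": "send_rows", "arguments": {"commands": [{"delta_pos": [0, 0, -3.5], "yaw": 0}, {"delta_pos": [0, 0, -0.6], "yaw": 0}, {"delta_pos": [0, 0, -0.2], "yaw": 0}, {"delta_pos": [0, 0, -0.2], "yaw": 0}, {"delta_pos": [0, 0, 0], "yaw": 0}]}}

```text
t: 4.78
tcp_pos: [0.477, -0.1075, 0.0617]
tool_rot: [0.743, 0.67, -0.001, 0.012]
force: [-0.3, -1.2, -2.8]
finger_gap: 0.25
```

Run:
```python
from h import *
pose();a=manip.snapshot("scene");cv2.imwrite("pics/s1.png",np.clip(cv2.resize(a[140:280,150:310],None,fx=4,fy=4,interpolation=2)*1.5,0,255).astype(np.uint8))
```

```text
t 4.78 tcp [ 0.477  -0.1075  0.0617] toolx deg 84.08 tilt [ 0.015 -0.019 -1.   ] F [-0.3 -1.2 -2.8] gap 0.25 q [-0.44  0.63  1.92 -0.02  0.56 -0.33]
```

View pics/s1.png

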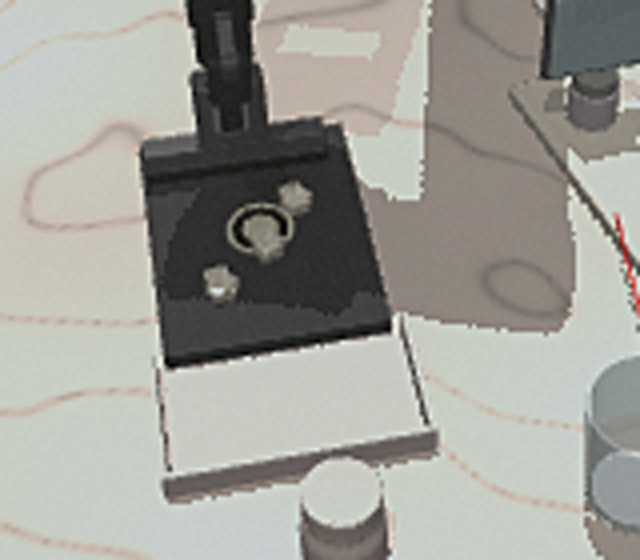

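Chips lie in front of the blade at (295,195), (263,238) and (218,283), and the blade is about 6 mm too far to -y. I'll correct this, lower to contact and wipe.

{"name": "send_rows", "arguments": {"commands": [{"delta_pos": [0, 0.6, -0.15], "yaw": 0}, {"delta_pos": [0, 0, -0.2], "yaw": 0}, {"delta_pos": [0, 0, -0.1], "yaw": 0}]}}

```text
t: 5.2
tcp_pos: [0.4775, -0.101, 0.0604]
tool_rot: [0.742, 0.67, -0.0, 0.013]
force: [-1.6, -2.7, 5.6]
finger_gap: 0.252
```

{"name": "send_rows", "arguments": {"commands": [{"delta_pos": [1.5, -0.12, -0.05], "yaw": 0}, {"delta_pos": [1.5, -0.12, -0.05], "yaw": 0}, {"delta_pos": [1.5, -0.12, -0.05], "yaw": 0}, {"delta_pos": [1.5, -0.12, -0.05], "yaw": 0}]}}

```text
t: 5.7
tcp_pos: [0.5329, -0.1026, 0.0602]
tool_rot: [0.741, 0.671, -0.004, 0.007]
force: [-4.4, -0.1, 9.5]
finger_gap: 0.247
```

```bash
python3 -c "
from h import *
pose()"
```

```text
t 5.7 tcp [ 0.5329 -0.1026  0.0602] toolx deg 84.3 tilt [ 0.003 -0.016 -1.   ] F [-4.4 -0.1  9.5] gap 0.247 q [-0.39  0.68  1.78 -0.02  0.68 -0.27]
```

{"name": "send_rows", "arguments": {"commands": [{"delta_pos": [1.5, -0.15, -0.05], "yaw": 0}, {"delta_pos": [1.5, -0.15, -0.05], "yaw": 0}, {"delta_pos": [1.5, -0.15, -0.05], "yaw": 0}, {"delta_pos": [1.5, -0.15, 0], "yaw": 0}, {"delta_pos": [1.5, -0.15, 0], "yaw": 0}, {"delta_pos": [1.5, -0.15, 0.05], "yaw": 0}, {"delta_pos": [1.5, -0.15, 0.1], "yaw": 0}]}}

```text
t: 6.58
tcp_pos: [0.6353, -0.109, 0.0609]
tool_rot: [0.74, 0.673, -0.01, -0.002]
force: [0.1, 0.0, -0.4]
finger_gap: 0.248
```

Run:
```python
from h import *
pose();a=manip.snapshot("scene");cv2.imwrite("pics/s2.png",np.clip(cv2.resize(a[140:280,150:310],None,fx=4,fy=4,interpolation=2)*1.5,0,255).astype(np.uint8))
```

```text
t 6.58 tcp [ 0.6353 -0.109   0.0609] toolx deg 84.58 tilt [-0.017 -0.011 -1.   ] F [ 0.1  0.  -0.4] gap 0.248 q [-0.34  0.77  1.49 -0.02  0.89 -0.23]
```

View pics/s2.png

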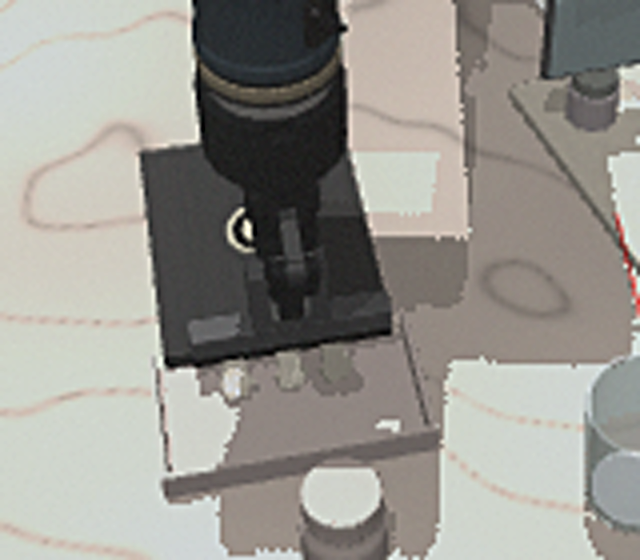

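{"name": "send_rows", "arguments": {"commands": [{"delta_pos": [0.5, 0, 2.5], "yaw": 0}, {"delta_pos": [0, 0, 4.5], "yaw": 0}, {"delta_pos": [-3, -4.8, 0.3], "yaw": 0}, {"delta_pos": [-3, -4.8, 0.3], "yaw": 0}, {"delta_pos": [-3, -4.8, 0.3], "yaw": 0}, {"delta_pos": [-3, -4.8, 0], "yaw": 0}, {"delta_pos": [-3, -4.5, 0], "yaw": -0.02}, {"delta_pos": [0, 0, 0], "yaw": 0}]}}

```text
t: 7.62
tcp_pos: [0.4923, -0.3508, 0.139]
tool_rot: [0.745, 0.668, -0.008, 0.002]
force: [1.0, 0.6, -2.7]
finger_gap: 0.248
```

Run:
```python
from h import *
pose();a=manip.snapshot("scene");b=manip.snapshot("top")
o=np.zeros((600,800,3),np.uint8)
o[:560,:400]=cv2.resize(a[140:280,170:270],(400,560),interpolation=2);o[:560,400:]=cv2.resize(b[130:270,255:355],(400,560),interpolation=2)
cv2.imwrite("pics/s3.png",np.clip(o*1.5,0,255).astype(np.uint8))
```

```text
t 7.62 tcp [ 0.4923 -0.3508  0.139 ] toolx deg 83.76 tilt [-0.01  -0.015 -1.   ] F [ 1.   0.6 -2.7] gap 0.248 q [-0.8   0.62  1.57 -0.02  0.95 -0.67]
```

View pics/s3.png

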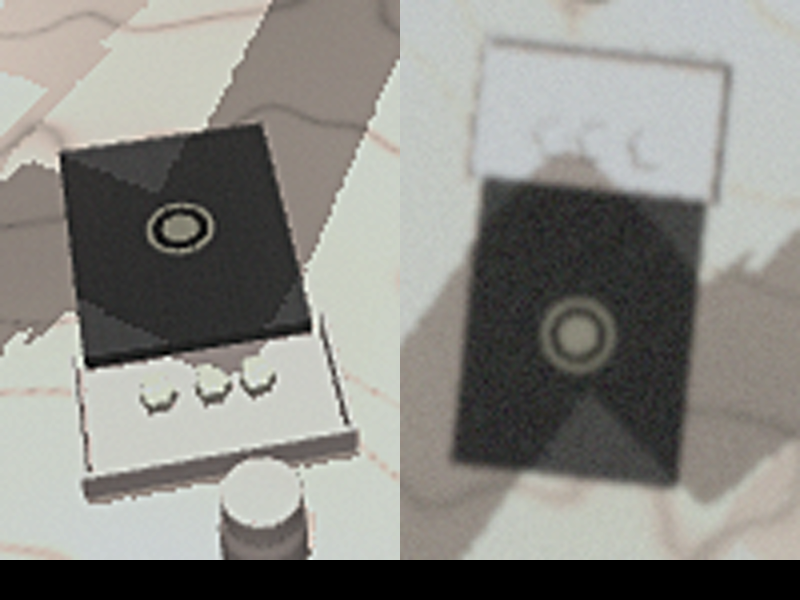

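All three chips lie flat in the tray (left view at (158,393), (212,385) and (258,377)), and the deck and marker are clear. Now I'll set the scraper down.

{"name": "send_rows", "arguments": {"commands": [{"delta_pos": [-0.7, 0.2, -4.5], "yaw": 0}, {"delta_pos": [0, 0, -3], "yaw": 0}, {"delta_pos": [0, 0.3, -1], "yaw": 0}, {"delta_pos": [0, 0, 0], "yaw": 0}]}}

```text
t: 8.22
tcp_pos: [0.4911, -0.3368, 0.0525]
tool_rot: [0.741, 0.672, -0.007, 0.002]
force: [-0.4, -0.1, -2.6]
finger_gap: 0.249
```

{"name": "send_rows", "arguments": {"commands": [{"delta_pos": [-0.3, -0.6, -0.3], "yaw": 0}, {"delta_pos": [0, 0, -0.3], "yaw": 0}, {"delta_pos": [0, 0, -0.1], "yaw": 0}, {"delta_pos": [0, 0, -0.1], "yaw": 0}, {"delta_pos": [0, 0, 0], "yaw": 0}]}}

```text
t: 8.85
tcp_pos: [0.4904, -0.3445, 0.0475]
tool_rot: [0.74, 0.672, -0.007, 0.006]
force: [-0.5, -0.1, -1.0]
finger_gap: 0.244
```

{"name": "send_rows", "arguments": {"commands": [{"delta_pos": [0, 0, -0.15], "yaw": 0}, {"delta_pos": [0, 0, -0.05], "yaw": 0}, {"delta_pos": [0, 0, 0], "yaw": 0}]}}

```text
t: 9.22
tcp_pos: [0.4905, -0.3447, 0.0465]
tool_rot: [0.74, 0.672, -0.007, 0.006]
force: [-0.6, 0.7, -0.3]
finger_gap: 0.25
```

{"name": "send_rows", "arguments": {"commands": [{"delta_pos": [0, 0, 0], "yaw": 0}, {"delta_pos": [0, 0, 0], "yaw": 0}, {"delta_pos": [0, 0, 0], "yaw": 0}, {"delta_pos": [0, 0, 0], "yaw": 0}], "grip": -1}}

```text
t: 9.72
tcp_pos: [0.4909, -0.3451, 0.0463]
tool_rot: [0.74, 0.672, -0.007, 0.007]
force: [-0.3, -0.6, -0.3]
finger_gap: 0.999
```

{"name": "send_rows", "arguments": {"commands": [{"delta_pos": [0, 0, 3], "yaw": 0}, {"delta_pos": [0, 0, 5], "yaw": 0}, {"delta_pos": [0, 0, 6], "yaw": 0}, {"delta_pos": [0, 0, 6], "yaw": 0}, {"delta_pos": [0, 0, 0], "yaw": 0}]}}

```text
t: 10.35
tcp_pos: [0.4898, -0.3443, 0.2511]
tool_rot: [0.74, 0.672, -0.007, 0.006]
force: [0.4, 0.1, -0.0]
finger_gap: 1.001
```

Run:
```python
from h import *
im,c=wristshot("pics/w2.png")
a=manip.snapshot("scene")
o=np.zeros((384,800,3),np.uint8);o[:,:512]=im;o[:280,512:792]=cv2.resize(a[160:230,80:150],(280,280),interpolation=2)
cv2.imwrite("pics/s4.png",np.clip(o*1.4,0,255).astype(np.uint8))
b=manip.snapshot("top");cv2.imwrite("pics/top1.png",b)
ct=manip.get_calibration("top");print("marker",onz(ct,299.5,213.75,.014))
g=b.max(2)
# red line pixels -> bench
r=b[...,2].astype(int)-np.maximum(b[...,1],b[...,0]);ys,xs=np.where(r[60:200,195:250]>18);P=np.array([onz(ct,x+195,y+60,0)[:2] for x,y in zip(xs,ys)])
print(len(P),P[:,0].min(),P[:,0].max());v=cv2.fitLine(P.astype(np.float32),cv2.DIST_HUBER,0,.01,.01).ravel();print("line",v,np.degrees(np.arctan2(v[1],v[0])))
```

```text
t 10.35 tcp [ 0.4898 -0.3443  0.2511] toolx deg 84.49 tilt [-0.002 -0.018 -1.   ] F [ 0.4  0.1 -0. ] gap 1.001 q [-0.79  0.47  1.49 -0.02  1.18 -0.69]
marker [ 0.53618635 -0.10534959  0.014     ]
36 0.6097363591316202 0.8625978104877192
line [ 0.9758676  -0.21836282  0.6924399   0.10176309] -12.612892
```

View pics/s4.png

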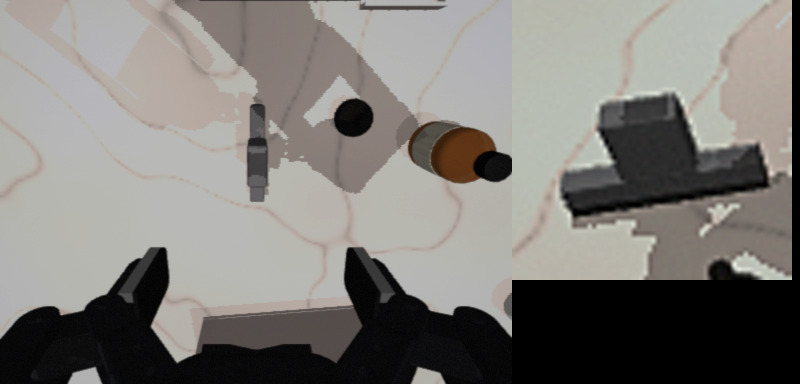

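The scraper stands upright at its old place. Now moving over the mirror.

{"name": "send_rows", "arguments": {"commands": [{"delta_pos": [0.2, 3, 3], "yaw": 0.02}, {"delta_pos": [0.2, 5.5, 3], "yaw": 0.03}, {"delta_pos": [0.2, 5.6, 0], "yaw": 0}, {"delta_pos": [0.2, 5.6, 0], "yaw": 0}, {"delta_pos": [0.2, 5.6, 0], "yaw": 0}, {"delta_pos": [0.2, 5.6, 0], "yaw": 0}, {"delta_pos": [0.2, 5.6, 0], "yaw": 0}, {"delta_pos": [0.2, 5.6, 0], "yaw": 0}, {"delta_pos": [0, 5.0, 0], "yaw": 0}, {"delta_pos": [0, 0, 0], "yaw": 0}]}}

```text
t: 11.75
tcp_pos: [0.4905, 0.1457, 0.2814]
tool_rot: [0.724, 0.689, -0.017, -0.021]
force: [-0.4, -0.2, -0.2]
finger_gap: 1.002
```

Run:
```python
from h import *
im,c=wristshot("pics/w3.png")
cv2.imwrite("pics/w3b.png",np.clip(im*1.4,0,255).astype(np.uint8))
```

```text
t 11.75 tcp [0.4905 0.1457 0.2814] toolx deg 87.17 tilt [-0.055  0.007 -0.998] F [-0.4 -0.2 -0.2] gap 1.002 q [0.06 0.34 1.62 0.01 1.24 0.11]
```

View pics/w3b.png

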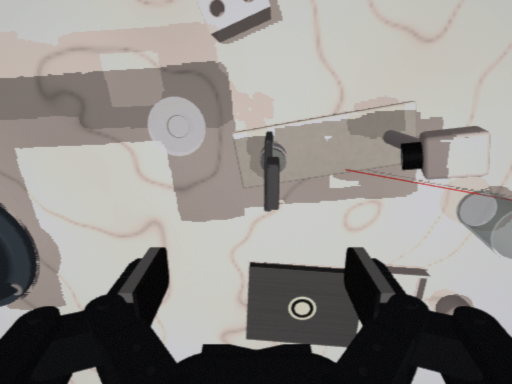

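The wrist view shows the fin top at about (272,184), the mirror's far half at (269,143) and the pivot near (272,155), with the marker clear at (302,308). The red line starts at (347,169).

Run:
```python
from h import *
im=cv2.imread("pics/w3.png");c=np.load("pics/w3.png.npy",allow_pickle=True).item();g=im.max(2)
for v in range(126,218,5): print(v,g[v,258:288:2])
for v in (156,160,165,185,205,210):
    print(v,onz(c,266,v,.16).round(4),onz(c,279,v,.16).round(4))
print("marker",onz(c,302,308,.014),"line0",onz(c,347,169,0),"line at 480",onz(c,480,189,0))
```

```text
126 [142 140 138 125  98 104 112 130 139 142 143 144 146 136 119]
131 [144 144 145 144 127  97  97 131 136 117 115 116 116 117 117]
136 [102 102 103  98  36  27  28  49 117 117 116 116 116 116 117]
141 [ 94  96  96  69  43  47  40  50  96  99 115 116 117 117 117]
146 [ 95  95  94  61  41  41  42  68  93  79  70  68  99 116 116]
151 [ 96  87  80  64  41  42  41  63  82  82  74  58  97  86 111]
156 [ 95  85  61  48  41  38  36  53  67  67  79  83  83  79 110]
161 [94 74 63 48 37 28 30 28 28 27 32 80 83 83 99]
166 [ 95  89  63  41  36  40  51  54  53  50  41  71  82  89 112]
171 [ 94  95  94  56  38  50  53  54  54  55  50  84 112 115 115]
176 [112  99  95  56  39  50  52  54  54  54  52 111 114 114 115]
181 [114 113 112  65  39  51  53  54  55  54  50 110 107 104 107]
186 [ 98 111 110  64  36  50  52  53  53  53  55 110 112 112 112]
191 [112 112 112  65  38  50  52  53  53  53  53 109 113 111 110]
196 [112 113 112  68  41  50  53  52  53  52  61 110 109 104 100]
201 [113 112 111  68  40  51  50  52  53  53  73 141 143 113 110]
206 [118 118 117  58  42  50  51  51  53  52  85 143 144 145 145]
211 [145 145 145 134 104  91 119 140 140 144 145 145 145 145 145]
216 [145 144 140 139 143 144 145 145 145 145 145 145 145 145 145]
156 [0.4941 0.1714 0.16  ] [0.5055 0.171  0.16  ]
160 [0.494  0.1678 0.16  ] [0.5054 0.1674 0.16  ]
165 [0.4938 0.1634 0.16  ] [0.5053 0.1629 0.16  ]
185 [0.4931 0.1449 0.16  ] [0.5048 0.1446 0.16  ]
205 [0.4924 0.1257 0.16  ] [0.5043 0.1254 0.16  ]
210 [0.4922 0.1208 0.16  ] [0.5042 0.1205 0.16  ]
marker [ 0.53730866 -0.10473033  0.014     ] line0 [0.60199547 0.11710754 0.        ] line at 480 [0.78631304 0.0818729  0.        ]
```

{"name": "send_rows", "arguments": {"commands": [{"delta_pos": [0.9, -0.3, -3], "yaw": 0}, {"delta_pos": [0, 0, -4], "yaw": 0}, {"delta_pos": [0, 0, -2], "yaw": 0}, {"delta_pos": [0, 0, 0], "yaw": 0}]}}

```text
t: 12.3
tcp_pos: [0.4979, 0.1356, 0.1847]
tool_rot: [0.726, 0.687, -0.022, -0.023]
force: [-0.5, 0.3, -0.7]
finger_gap: 1.003
```

```bash
python3 -c "
from h import *
pose()"
```

```text
t 12.3 tcp [0.4979 0.1356 0.1847] toolx deg 86.79 tilt [-0.063  0.003 -0.998] F [-0.5  0.3 -0.7] gap 1.003 q [0.05 0.47 1.71 0.01 1.03 0.1 ]
```

{"name": "send_rows", "arguments": {"commands": [{"delta_pos": [0.1, 0.7, -2], "yaw": 0.01}, {"delta_pos": [0, 0.1, -2], "yaw": 0}, {"delta_pos": [0, 0, -0.7], "yaw": 0}, {"delta_pos": [0, 0, 0], "yaw": 0}]}}

```text
t: 12.8
tcp_pos: [0.5009, 0.1399, 0.1381]
tool_rot: [0.725, 0.689, -0.021, -0.022]
force: [0.9, -0.7, 0.6]
finger_gap: 1.004
```

Run:
```python
from h import *
im,c=wristshot("pics/w4.png")
cv2.imwrite("pics/w4b.png",np.clip(im*1.4,0,255).astype(np.uint8))
```

```text
t 12.8 tcp [0.5009 0.1399 0.1381] toolx deg 87.09 tilt [-0.061  0.002 -0.998] F [ 0.9 -0.7  0.6] gap 1.004 q [0.05 0.54 1.74 0.01 0.92 0.1 ]
```

View pics/w4b.png

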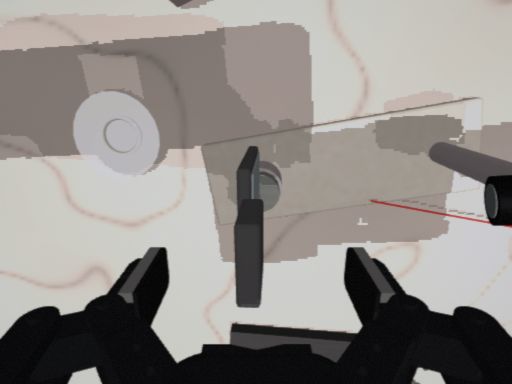

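The fin stands between the open fingers, with its top spanning (240–264, 200–303). Lowering slightly and pinching.

{"name": "send_rows", "arguments": {"commands": [{"delta_pos": [-0.1, 0.25, -0.5], "yaw": 0}, {"delta_pos": [0, 0, 0], "yaw": 0}]}}

```text
t: 13.1
tcp_pos: [0.501, 0.1424, 0.1345]
tool_rot: [0.725, 0.689, -0.02, -0.021]
force: [0.6, -0.7, 0.9]
finger_gap: 0.993
```

{"name": "send_rows", "arguments": {"commands": [{"delta_pos": [0, 0, 0], "yaw": 0}, {"delta_pos": [0, 0, 0], "yaw": 0}, {"delta_pos": [0, 0, 0], "yaw": 0}, {"delta_pos": [0, 0, 0], "yaw": 0}, {"delta_pos": [0, 0, 0], "yaw": 0}, {"delta_pos": [0, 0, 0], "yaw": 0}], "grip": 1, "force": 40}}

```text
t: 13.85
tcp_pos: [0.4975, 0.1428, 0.1354]
tool_rot: [0.724, 0.689, -0.023, -0.023]
force: [-1.4, 0.0, -0.5]
finger_gap: 0.145
```

```bash
cat >> h.py <<'E'
def redline(n,box,th=18):
    c=manip.get_calibration(n);b=manip.snapshot(n);x0,y0,x1,y1=box
    r=b[...,2].astype(int)-np.maximum(b[...,1],b[...,0]).astype(int)
    return b,c,r
E
python3 - <<'E'
from h import *
s=pose();print(s["ft_torque"])
c=np.load("pics/w4.png.npy",allow_pickle=True).item()
print([onz(c,u,v,.16)[:2].round(4) for u,v in((243,200),(264,200),(240,303),(262,303))])
E
```

```text
t 13.85 tcp [0.4975 0.1428 0.1354] toolx deg 87.13 tilt [-0.064  0.002 -0.998] F [-1.4  0.  -0.5] gap 0.145 q [0.06 0.55 1.75 0.01 0.91 0.11]
[-0.06407435 -0.56820903  0.04665926]
[array([0.499 , 0.1756]), array([0.5078, 0.1754]), array([0.4943, 0.1241]), array([0.5047, 0.1241])]
```

{"name": "send_rows", "arguments": {"commands": [{"delta_pos": [0, 0, 0], "yaw": -0.1}, {"delta_pos": [0, 0, 0], "yaw": -0.1}, {"delta_pos": [0, 0, 0], "yaw": -0.1}, {"delta_pos": [0, 0, 0], "yaw": 0}]}}

```text
t: 14.35
tcp_pos: [0.4977, 0.143, 0.1354]
tool_rot: [0.821, 0.57, -0.018, -0.026]
force: [-2.9, 1.1, 0.3]
finger_gap: 0.142
```

Run:
```python
from h import *
s=pose();print(s["ft_torque"].round(2) if hasattr(s["ft_torque"],"round") else s["ft_torque"])
b,c,r=redline("scene",(0,0,1,1));cv2.imwrite("pics/s5.png",b)
ys,xs=np.where(r>40);m=(ys>150)&(ys<330)&(xs>150)&(xs<400)
P=np.array([onz(c,x,y,0)[:2] for x,y in zip(xs[m],ys[m])]);print(len(P))
if len(P)>5:
    P=P[np.hypot(P[:,0]-.5,P[:,1]-.144)<.4]
    v=cv2.fitLine(P.astype(np.float32),cv2.DIST_HUBER,0,.01,.01).ravel();print(P.min(0),P.max(0),"ang",np.degrees(np.arctan2(v[1],v[0])),"pt",v[2:],"y at x",[(x,v[3]+(x-v[2])*v[1]/v[0]) for x in(.499,.5367)])
```

```text
t 14.35 tcp [0.4977 0.143  0.1354] toolx deg 69.52 tilt [-0.06   0.021 -0.998] F [-2.9  1.1  0.3] gap 0.142 q [0.05 0.54 1.75 0.03 0.9  0.39]
[-0.19 -0.37  0.04]
74
[ 0.55226853 -0.13890422] [0.74158647 0.07243834] ang -47.957523 pt [ 0.6392548  -0.02473184] y at x [(0.499, np.float32(0.13080484)), (0.5367, np.float32(0.08899713))]
```

{"name": "send_rows", "arguments": {"commands": [{"delta_pos": [0, 0, 0], "yaw": -0.1}, {"delta_pos": [0, 0, 0], "yaw": -0.1}, {"delta_pos": [0, 0, 0], "yaw": -0.08}, {"delta_pos": [0, 0, 0], "yaw": 0}]}}

```text
t: 14.9
tcp_pos: [0.4979, 0.1432, 0.1354]
tool_rot: [0.893, 0.45, -0.015, -0.027]
force: [-1.9, 1.1, 1.0]
finger_gap: 0.136
```

Run:
```python
from h import *
s=pose();print(np.round(s["ft_torque"],2))
b,c,r=redline("scene",0);cv2.imwrite("pics/s6.png",np.clip(cv2.resize(b[120:280,150:350],(800,640),interpolation=2)*1.5,0,255).astype(np.uint8)[:600])
print("marker px",proj(c,[.5367,-.105,.014]))
for v in range(165,250,3):
    row=r[v,150:330];
    if row.max()>15: print(v,np.where(row>15)[0]+150,end=";")
```

```text
t 14.9 tcp [0.4979 0.1432 0.1354] toolx deg 53.51 tilt [-0.051  0.036 -0.998] F [-1.9  1.1  1. ] gap 0.136 q [0.04 0.54 1.76 0.05 0.89 0.65]
[-0.31 -0.25  0.05]Traceback (most recent call last):
  File "<stdin>", line 3, in <module>
  File "h.py", line 21, in redline
    c=manip.get_calibration(n);b=manip.snapshot(n);x0,y0,x1,y1=box
                                                   ^^^^^^^^^^^
TypeError: cannot unpack non-iterable int object
```

```bash
sed -i 's/;x0,y0,x1,y1=box//' h.py
python3 - <<'E'
from h import *
b,c,r=redline("scene",0);cv2.imwrite("pics/s6.png",np.clip(cv2.resize(b[120:270,150:350],(800,600),interpolation=2)*1.5,0,255).astype(np.uint8))
print("marker px",proj(c,[.5367,-.105,.014]))
for u in range(180,300,4):
    col=r[165:250,u]
    if col.max()>15: print(u,np.where(col>15)[0]+165,end=";")
E
```

```text
marker px [215.03073267 196.87577137]
180 [211];184 [209 210];188 [208];192 [206 207];196 [205];200 [203 204];204 [202];208 [200 201];212 [199 200];216 [197 198];220 [196];224 [194 195];228 [193];232 [191 192];236 [190];240 [188 189];244 [187];248 [185 186];252 [184];256 [182 183];260 [181];264 [179 180];
```

View pics/s6.png

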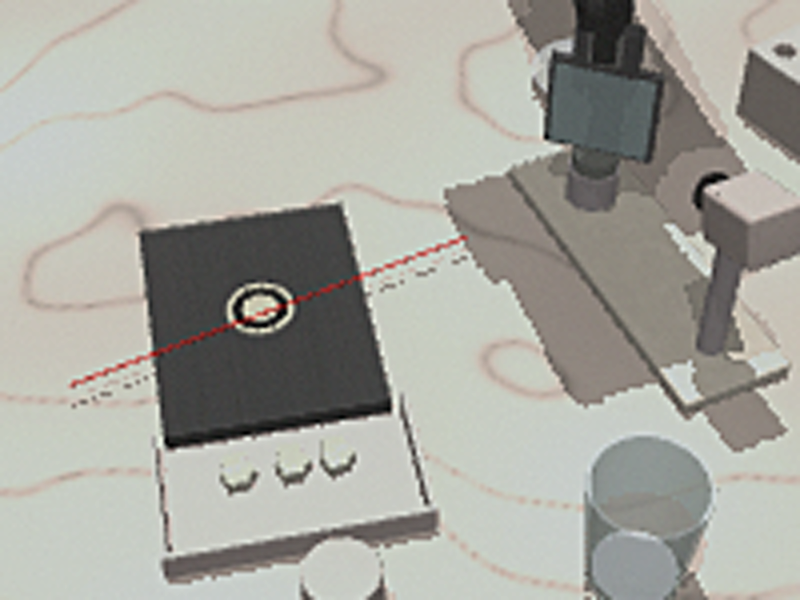

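The line already runs through the white dot, about 1.3 px towards the tray of centre. I'll check against the near-vertical top camera and trim.

Run:
```python
from h import *
b,c,r=redline("top",0)
g=b[195:235,275:325].max(2)
pts=[]
for u in range(272,335):
    col=r[180:240,u]
    if col.max()>15: w=np.clip(col,0,None)*(col>10);pts.append((u,180+(w*np.arange(60)).sum()/w.sum()))
pts=np.array(pts);k=np.polyfit(*pts.T,1);print(len(pts),pts[:,0].min(),pts[:,0].max(),k,"v at 299.5:",np.polyval(k,299.5),"marker v 213.75",proj(c,[.5367,-.105,.014]))
for z in(.014,.018):print(z,onz(c,299.5,np.polyval(k,299.5),z))
_,m=cv2.threshold(b[190:240,275:325].max(2),100,255,0);n,l,st,ce=cv2.connectedComponentsWithStats(m);print(st[1:],ce[1:]+[275,190])
```

```text
56 272.0 334.0 [-1.59887519e-01  2.58734336e+02] v at 299.5: 210.8480244331971 marker v 213.75 [299.36091367 213.53943976]
0.014 [ 0.54335795 -0.10526391  0.014     ]
0.018 [ 0.54326345 -0.10478449  0.018     ]
[[16 15 18 18 88]
 [20 19  9 10 75]] [[299.20454545 212.94318182]
 [298.97333333 213.44      ]]
```

{"name": "send_rows", "arguments": {"commands": [{"delta_pos": [0, 0, 0], "yaw": -0.012}, {"delta_pos": [0, 0, 0], "yaw": 0}, {"delta_pos": [0, 0, 0], "yaw": 0}]}}

```text
t: 15.42
tcp_pos: [0.4979, 0.1432, 0.1354]
tool_rot: [0.895, 0.445, -0.015, -0.027]
force: [-0.8, 0.8, 1.4]
finger_gap: 0.135
```

```bash
cat > chk.py <<'E'
from h import *
pose();b,c,r=redline("top",0);pts=[]
for u in range(272,335):
    col=r[180:240,u]
    if col.max()>15: w=np.clip(col,0,None)*(col>10);pts.append((u,180+(w*np.arange(60)).sum()/w.sum()))
pts=np.array(pts);k=np.polyfit(*pts.T,1);v=np.polyval(k,299);print("v",v,"x off mm",1e3*(onz(c,299,v,.014)-onz(c,299,213.44,.014))[0])
E
python3 chk.py
```

```text
t 15.43 tcp [0.4979 0.1432 0.1354] toolx deg 52.87 tilt [-0.051  0.036 -0.998] F [-0.8  0.8  1.4] gap 0.135 q [0.04 0.54 1.76 0.05 0.89 0.66]
v 213.30747143515907 x off mm 0.3274187263495598
```

{"name": "send_rows", "arguments": {"commands": [{"delta_pos": [0, 0, 0], "yaw": 0}, {"delta_pos": [0, 0, 0], "yaw": 0}, {"delta_pos": [0, 0, 0], "yaw": 0}, {"delta_pos": [0, 0, 0], "yaw": 0}, {"delta_pos": [0, 0, 0], "yaw": 0}, {"delta_pos": [0, 0, 0], "yaw": 0}]}}

```text
t: 16.23
tcp_pos: [0.4979, 0.1432, 0.1354]
tool_rot: [0.895, 0.445, -0.015, -0.027]
force: [-2.3, 0.8, 1.3]
finger_gap: 0.137
```

```bash
python3 chk.py
python3 - <<'E'
from h import *
a=cv2.imread("pics/scene0.png").astype(int);b=manip.snapshot("scene").astype(int);cv2.imwrite("pics/end.png",np.clip(b*1.4,0,255).astype(np.uint8))
E
```

```text
t 16.23 tcp [0.4979 0.1432 0.1354] toolx deg 52.88 tilt [-0.051  0.036 -0.998] F [-2.3  0.8  1.3] gap 0.137 q [0.04 0.54 1.76 0.05 0.89 0.66]
v 213.2618680817168 x off mm 0.44008705505227397
```

View pics/end.png

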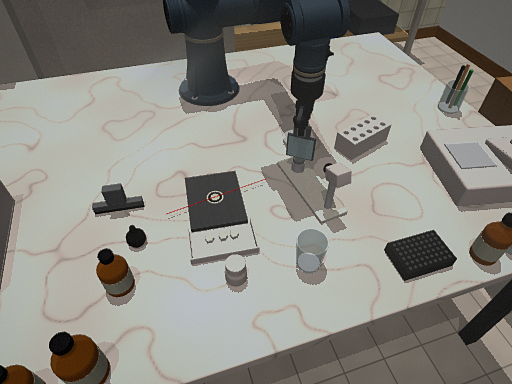

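The end view shows the chips in the tray, the scraper upright at (118,198), the line through the marker at (215,197) and the bystanders where they were.

```bash
python3 -c "
from station import manip
print(manip.sign_off())"
```

```text
the job is handed in; nothing more can be done
None
```

I wiped all three chips into the tray with the scraper and stood it back upright close to its old place. I then pinched the mirror's fin and turned it until the red line crossed the marker's centre dot. The job was handed in at about 16 s, still holding the mirror.

- **Aim:** in the top camera the line is about 0.4 mm from the dot's centre, with calibration good to about 2 mm. It stayed steady over 0.75 s of holding.
- **Chips and scraper:** the scene view shows the chips lying flat in the tray and the scraper upright. It stands within about 1 cm of where it started.
- **Other objects:** they looked unmoved in the final scene picture. I compared by eye and did not measure them.
- **Forces:** the largest reading at the end of a move was about 10 N, while wiping. I only saw readings at the end of each call.
- **Disagreements:**
  - The gripper stayed tilted about 3.6° while holding the fin. The grip held with no slip that I could see.
  - Before the last trim the scene camera put the line about 3 mm off and the top camera about 6 mm. I trusted the top camera, which looks almost straight down.

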